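# Check the polisher's emergency stop

## Robot

A 6-joint arm with a two-finger parallel gripper is mounted at the origin on the work surface. World frame = base frame: x ahead of the robot, y to its left, z up, the work surface at z = 0. Lengths are in m, angles in rad, forces in N, time in s.
With the tool pointing down it reaches from about 0.225 to 0.875 m from the base axis. Payload 3.4 kg.
Tool frame: the origin (TCP) lies at the very end of the fingers, on their centre line; the grasp point (between the pads) lies 19 mm behind it; z points along the fingers, y is the line along which they close (so a half turn about z gives the same grasp; the last joint's range is limited). The gripper opens to 85 mm and grips with 20 to 120 N. Pads are 22 mm wide; open, the fingers measure 114 mm over their backs; the gripper's body (76 mm by 85 mm) begins 54 mm behind the grasp point. The pads swing forward as they close: fully open they stand 13 mm farther back than shut.
Start: joints at [-1.416, 0.276, 1.505, -0, 1.361, -0.121], TCP at [0.157, -0.553, 0.206] pointing down, gripper open.
Joint ranges: [-2.89, 2.89], [-0.75, 2.08], [0.22, 2.7], [-1.18, 4.32], [0.11, 2.71], [-2.7, 2.7]. Speed limits (rad/s): [2.57, 2.57, 3.14, 3.14, 3.14, 3.14].

## Interface

Orientations are given as a unit quaternion [w, x, y, z].
In Python, from rig import get_state, optics, sign_off gives the robot as it stands.
- The arm moves only by the tool send_rows, never from a script. Its argument "increments" is a list of rows, each an object with "gripper": the gripper's target within -1 to 1 (shut at 1, half-way at 0, fully open at -1); "linear": the shift along the world's x, y, z in m, a list of three; "delta_rot": the turn, a rotation vector about the world's x, y, z in rad, a list of three. In form: [{"gripper": gripper, "linear": [dx, dy, dz], "delta_rot": [rx, ry, rz]}, ...]. A call has 1 to 8 rows; each row is the pose to reach, as a shift and turn from the pose commanded when the call began; what a row does not reach only later rows make up. A row lasts 1/10 s, in which the tool goes at most 50 mm and 8.59 degrees, less where a joint would pass 70% of its speed; a pose out of reach is approached as far as the arm can. A call with a gripper value outside its range is refused whole. The fingers move at their own pace and stop on an object; "newtons" is the grip in N (left out, the last holds). Time passes only in rows, so rows that repeat a pose let the fingers close. It gives the time, the measured TCP pose, the force, the opening and the grip force at its end, in the units of the state.
- get_state(): the state, without advancing time (a new reading comes with each control period).
- optics.get_image(name): name is "side" or "top" or "wrist"; returns a dict with "pixels" (400x640x3 uint8, blue, green, red), "K" (3x3 intrinsics, pixels), "rvec" (rotation vector, rad) and "tvec" (3), from world to camera coordinates, as OpenCV has them; the wrist camera has in their place "T_tool_cam" (4x4, takes a point from camera to tool coordinates, whose origin is the TCP and whose axes are the flange's). Camera axes: x right, y down, z forward; pixel columns grow to the right and rows downward; lengths in m; the calibration is good to about 2 mm. A picture is of the moment at which its call begins: read the wrist's pose just before it. There is no depth.
- sign_off(): hands the job in; it is judged then, once.
The state is a dict: "clock": time; "qpos": joint angles; "qd": joint speeds; "effort": joint torques, N m; "position": TCP position; "ee_rot": TCP orientation; "contact_force": force on the tool from outside, world axes, zero at the start; "moment": the same for the moment, N m; "width": finger opening in m; "gripper_force": force on a finger pad.
Only numpy, scipy, OpenCV 4.12 (cv2) and the standard library are available. Lean on these libraries where they do the work, as an engineer would, in place of code of your own. Each camera call takes 0.05 s, during which the arm holds its last target. There are 200 camera calls.

## Task

Do the start-of-day check of the polisher's emergency stop on the grey control box: push the red mushroom head in until it latches and stays in by itself, twist it clockwise (seen from above) until it springs back out, then press the blue reset button fully in and let it go. Do it all by pushing with the fingertips: do not grip the red head, do not press the green start button, and leave the things lying round the box where they are.

Things in the scene. Friction and masses are not known exactly. Their poses are not given: they have to be found in the camera images.
- control_box: Grey metal control box, fixed to the bench, 90 (x) x 220 (y) x 72 mm high; origin at the centre of its underside on the bench, z up. Its flat top is 72 mm above the origin. The red emergency stop stands on the top at x = 0, y = +58 mm; the blue and the green push button stand on the top at x = 0, y = -28 mm and y = -78 mm, in either order.
- estop_head: The whole red head (hub and lobes), turning and sliding; origin on its axis, level with the box top when the head is out.
- estop_lobes: The three lobes of the red head, reaching 32 mm from the axis at 0, 120 and 240 degrees from this body's x (which is the box's x at rest). Their undersides lie 16 mm below the hub's top; their tops carry on the dome, 3 mm below it at the hub and 11 mm at the rim's edge. Each is 12 mm wide at the hub and 27 mm at the rim. Origin as estop_head.
- estop_top (a point): Centre of the top of the red emergency stop's head, 36 mm above the box top when out, on the upright axis about which it slides and turns; moves and turns with the head. z up. The head is a red mushroom cap 64 mm across: a slightly domed hub, 36 mm in diameter, and three lobes parted by open finger scallops. White arrows show the turning sense.
- estop_scallop (a point): Point on the head in the middle of one of the three finger scallops between the lobes, 35 mm from the axis, 10 mm below the hub's top; at rest it lies on the box's -x side of the axis. The scallop is open outward, 25 mm wide at the hub (18 mm from the axis) and 40 mm at the rim. A fingertip let down here beside the hub can push the flank of the next lobe round the axis (about 3 N).
- estop_bezel (a point): Fixed point on the stop's axis, at the top of the yellow bezel (50 mm in diameter, 8 mm high) that stands on the box top. Between bezel and head shows the green stem, 33 mm in diameter: 12 mm of it with the head out, 5 mm with the head latched in.
- estop_push (a joint): How far the red head is pushed in, m: 0 out. It is sprung (3 N, rising to about 8 N), latches when pushed 7 mm in, and stops at 10 mm; let go when latched it stays at about 7 mm. A clockwise turn of about 0.65 rad frees the latch and the spring drives it back to 0.
- estop_turn (a joint): Clockwise turn of the red head seen from above, rad: 0 at rest, stop at 1.0. A light spring turns it back to 0 when it is let go, latched or not. If it is held turned while it is pushed in, it does not latch.
- reset_button (a joint): How far the blue reset button is pushed in, m: 0 out, 0.006 fully in (5 N); it springs back.
- reset_button_top (a point): Centre of the top of the blue reset button's cap, 24 mm in diameter, 22 mm above the box top when out, 10 mm proud of its dark bezel, 40 mm in diameter. It is pressed straight down.
- start_button (a joint): How far the green start button is pushed in, m: 0 out, 0.006 fully in. Not to be pressed.
- start_button_top (a point): Centre of the top of the green start button's cap, the same size and height as the blue one.
- sword_hilt: Loose wooden sword hilt with a white ray-skin panel, lying flat, 254 (x) x 39 (y) x 29 mm high; origin at the centre of its underside.
- compound_tin: Loose round tin of polishing compound, aluminium with a brass lid, 71 mm in diameter, 32 mm high; origin at the centre of its underside.
- brass_mallet: Loose small mallet lying on the bench: brass head 28 mm in diameter and 70 mm long (y), wooden handle 16 mm thick reaching 198 mm to -x; origin under the middle of the head.
- polisher: Green bench polishing motor with two cotton wheels, fixed on the bench to the robot's right, 500 (x, over its spindle tips) x 170 (y) x 210 mm high; origin at the centre of its underside.

How it is judged:
By the outcome, as a careful person would: the job done as asked, in the order asked, and still so for the second after the job is handed in, with the robot touching nothing.
It also fails if it takes over 58 s, if anything falls off the work surface, if the arm or the gripper's body presses on something with over 40 N, if the wrist force passes 120 N, or if a joint passes its speed limit or range.

## Working session

There is one attempt and no reset: what is moved stays moved. The work goes in short steps, Python scripts to look and compute and a tool call to move; the robot and the scene stay as the last step left them, time stands still between calls to the robot, and variables do not carry over. Pictures are saved under pics/ and viewed, at most 10 in all, crops included, and the job is handed in when it is done.

Besides the shell and the picture viewer there is one more tool, called after "Emit:" as name(argument=value, ...), one argument or row to a line, values as JSON. send_rows: Moves the arm, as the interface text tells. Its arguments: {"type":"object","properties":{"increments":{"type":"array"},"newtons":{"type":"number"}},"required":["increments"]}

```bash
mkdir -p pics
python3 - <<'E'
from rig import get_state, optics
import cv2, numpy as np
s=get_state(); print({k:np.round(s[k],3).tolist() for k in s})
for n in("top","side"):
    d=optics.get_image(n); cv2.imwrite(f"pics/{n}1.png",d["pixels"]); print(n,np.round(d["K"],1).tolist(),d["rvec"],d["tvec"])
E
```

```text
{'clock': 0.0, 'qpos': [-1.416, 0.277, 1.506, 0.0, 1.361, -0.121], 'qd': [-0.0, -0.001, 0.001, -0.001, -0.002, -0.001], 'effort': [0.0, -41.677, -24.581, -0.0, 0.011, -0.0], 'position': [0.157, -0.553, 0.205], 'ee_rot': [-0.001, 0.991, 0.137, -0.0], 'contact_force': [0.065, -0.207, -0.609], 'moment': [0.061, -0.037, 0.01], 'gripper_force': 0.0, 'width': 0.086}
top [[459.0, 0.0, 322.4], [0.0, 459.0, 196.8], [0.0, 0.0, 1.0]] [ 2.05116669 -2.17047625  0.22970078] [-0.10842951  0.60942249  1.25100376]
side [[479.5, 0.0, 313.3], [0.0, 479.5, 200.1], [0.0, 0.0, 1.0]] [ 0.59262912 -2.51938821  1.3466347 ] [0.47576719 0.29098171 1.00371245]
```

View pics/top1.png

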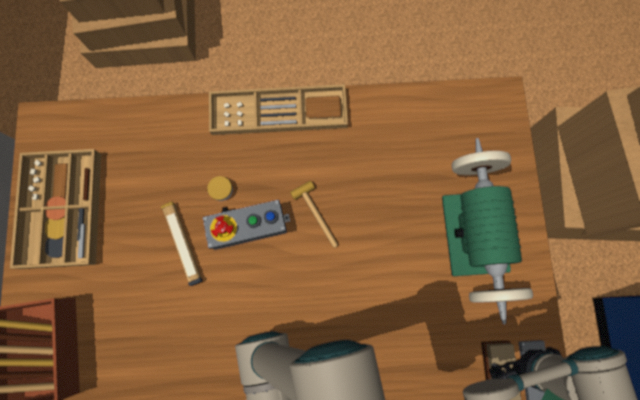

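View pics/side1.png

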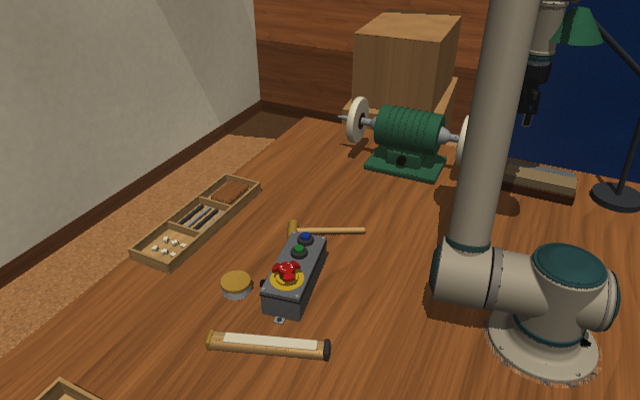

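The top view shows the red head at (223,228), green at (253,220) and blue at (271,216). The side view shows the same order: red (287,272), green (299,249), blue (306,238). So green is the middle button and blue is the outer one. Next I'll back-project the coloured blobs at their known heights.

```bash
cat > h.py <<'E'
import cv2, numpy as np
from rig import get_state, optics
def blob(img,c,roi):
    x0,y0,x1,y1=roi; h=cv2.cvtColor(img[y0:y1,x0:x1],cv2.COLOR_BGR2HSV); H,S,V=h[...,0].astype(int),h[...,1],h[...,2]
    m={'r':((H<6)|(H>174))&(S>150)&(V>60),'g':(H>50)&(H<90)&(S>80),'b':(H>105)&(H<130)&(S>110)&(V>50)}[c]
    n,l,st,ce=cv2.connectedComponentsWithStats(m.astype(np.uint8)); i=1+np.argmax(st[1:,4]); return ce[i]+[x0,y0],st[i,4]
def ray(d,p,z):
    R=cv2.Rodrigues(np.array(d["rvec"]))[0]; C=-R.T@np.ravel(d["tvec"])
    v=R.T@np.linalg.inv(d["K"])@[p[0],p[1],1]; return C+v*(z-C[2])/v[2]
def proj(d,P): return cv2.projectPoints(np.array([P],float),np.array(d["rvec"]),np.array(d["tvec"],float),np.array(d["K"]),None)[0].ravel()
E
python3 - <<'E'
from h import *
rois={"top":(195,190,300,260),"side":(255,220,340,325)}
for n in rois:
    d=optics.get_image(n)
    for c,z in(('r',.103),('g',.092),('b',.092)):
        try:
            p,a=blob(d["pixels"],c,rois[n]); print(n,c,p.round(1),a,ray(d,p,z).round(4))
        except Exception as e: print(n,c,e)
    x0,y0,x1,y1=rois[n]; k=cv2.resize(d["pixels"][y0:y1,x0:x1],None,fx=5.5,fy=5.5,interpolation=cv2.INTER_CUBIC); cv2.imwrite(f"pics/{n}c.png",k)
E
```

```text
top r [221.5 226.3] 170 [0.5272 0.1391 0.103 ]
top g [252.3 219.9] 72 [0.5422 0.0558 0.092 ]
top b [269.9 215.9] 68 [0.5507 0.0067 0.092 ]
side r [286.1 269.8] 318 [0.5238 0.1466 0.103 ]
side g [298.6 248.5] 83 [0.5401 0.0592 0.092 ]
side b [304.9 235.8] 64 [0.5491 0.0103 0.092 ]
```

View pics/topc.png

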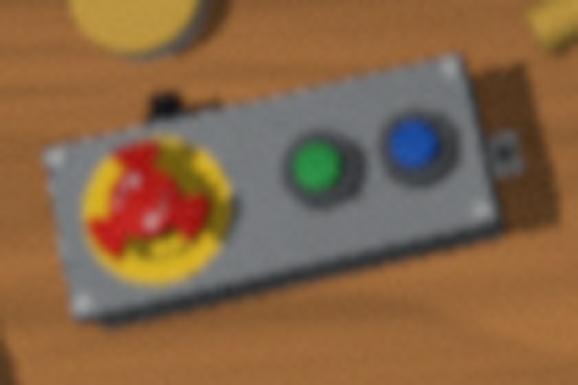

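The measurements agree with the stated sizes: green–blue is 50 mm, red–green 85 mm, and the box yaw is about 0.178 rad. The red head is at roughly (0.526, 0.142). I'll shut the gripper and move to hover near it, turned so that tool y lies along the box's x.

Emit:
send_rows(
  increments=[
    {"gripper": 1, "linear": [0.01, 0.04, 0.02], "delta_rot": [0, 0, 0.1]},
    {"gripper": 1, "linear": [0.03, 0.085, 0.04], "delta_rot": [0, 0, 0.2]},
    {"gripper": 1, "linear": [0.05, 0.13, 0.06], "delta_rot": [0, 0, 0.3]},
    {"gripper": 1, "linear": [0.07, 0.175, 0.08], "delta_rot": [0, 0, 0.4]},
    {"gripper": 1, "linear": [0.09, 0.22, 0.09], "delta_rot": [0, 0, 0.5]},
    {"gripper": 1, "linear": [0.11, 0.265, 0.1], "delta_rot": [0, 0, 0.6]},
    {"gripper": 1, "linear": [0.13, 0.31, 0.1], "delta_rot": [0, 0, 0.7]},
    {"gripper": 1, "linear": [0.15, 0.35, 0.1], "delta_rot": [0, 0, 0.8]},
  ],
)

```text
clock: 1.0
position: [0.3053, -0.2048, 0.3065]
ee_rot: [0.001, 0.858, 0.514, 0.0]
contact_force: [0.9, -0.6, -0.8]
width: 0.0
gripper_force: 0.0
```

Emit:
send_rows(
  increments=[
    {"gripper": 1, "linear": [0.02, 0.04, 0], "delta_rot": [0, 0, 0.1]},
    {"gripper": 1, "linear": [0.04, 0.08, 0], "delta_rot": [0, 0, 0.2]},
    {"gripper": 1, "linear": [0.06, 0.12, -0.01], "delta_rot": [0, 0, 0.3]},
    {"gripper": 1, "linear": [0.08, 0.16, -0.02], "delta_rot": [0, 0, 0.4]},
    {"gripper": 1, "linear": [0.1, 0.2, -0.03], "delta_rot": [0, 0, 0.5]},
    {"gripper": 1, "linear": [0.12, 0.24, -0.04], "delta_rot": [0, 0, 0.6]},
    {"gripper": 1, "linear": [0.14, 0.28, -0.05], "delta_rot": [0, 0, 0.67]},
    {"gripper": 1, "linear": [0.14, 0.28, -0.05], "delta_rot": [0, 0, 0.67]},
  ],
)

```text
clock: 1.8
position: [0.4458, 0.0781, 0.2542]
ee_rot: [-0.002, 0.64, 0.768, 0.0]
contact_force: [-0.5, -0.7, -0.9]
width: 0.0001
gripper_force: 0.0
```

Run:
```python
from h import *
from scipy.spatial.transform import Rotation as Ro
s=get_state(); d=optics.get_image("wrist"); print({k:np.round(s[k],3).tolist() for k in("clock","qpos","position","ee_rot","width","contact_force")})
print(np.round(d["T_tool_cam"],3).tolist(), np.round(d["K"],1).tolist())
w=s["ee_rot"]; R=Ro.from_quat([*w[1:],w[0]]).as_matrix(); print(R.round(3).tolist())
T=np.eye(4);T[:3,:3]=R;T[:3,3]=s["position"];W=np.linalg.inv(T@np.array(d["T_tool_cam"]))
d["rvec"]=cv2.Rodrigues(W[:3,:3])[0];d["tvec"]=W[:3,3]
for c,z in(('r',.103),('g',.092),('b',.092)):
    p,a=blob(d["pixels"],c,(0,0,640,400)); print(c,p.round(1),a,ray(d,p,z).round(4))
cv2.imwrite("pics/w1.png",d["pixels"])
```

```text
{'clock': 1.8, 'qpos': [0.017, 0.064, 1.654, 0.003, 1.426, -0.166], 'position': [0.446, 0.078, 0.254], 'ee_rot': [-0.002, 0.64, 0.768, 0.0], 'width': 0.0, 'contact_force': [-0.519, -0.667, -0.867]}
[[0.001, -0.947, -0.323, 0.083], [1.0, 0.001, 0.001, 0.0], [-0.001, -0.323, 0.947, -0.167], [0.0, 0.0, 0.0, 1.0]] [[282.0, 0.0, 321.8], [0.0, 282.0, 197.3], [0.0, 0.0, 1.0]]
[[-0.181, 0.983, -0.002], [0.983, 0.181, 0.003], [0.003, -0.001, -1.0]]
r [401.8 134.1] 1216 [0.5244 0.1424 0.103 ]
g [393.6 203.7] 312 [0.5406 0.0579 0.092 ]
b [390.4 239.5] 275 [0.5494 0.0092 0.092 ]
```

View pics/w1.png

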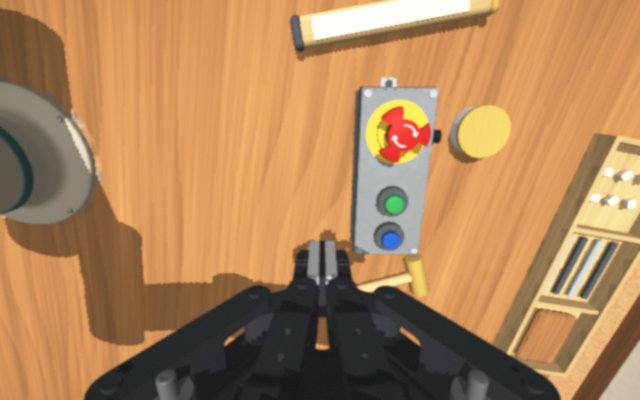

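The wrist view shows red (402,134), green (394,204) and blue (390,240). The scallop opens toward the robot and tool y is aligned with the box x. Fused, the estop is at (0.525,0.1425) and blue at (0.5497,0.0087), 136 mm apart as expected. I'll go above the hub first, then press.

Emit:
send_rows(
  increments=[
    {"gripper": 1, "linear": [0.03, 0.02, 0], "delta_rot": [0, 0, 0]},
    {"gripper": 1, "linear": [0.06, 0.045, -0.02], "delta_rot": [0, 0, 0]},
    {"gripper": 1, "linear": [0.079, 0.0645, -0.05], "delta_rot": [0, 0, 0]},
    {"gripper": 1, "linear": [0.079, 0.0645, -0.09], "delta_rot": [0, 0, 0]},
    {"gripper": 1, "linear": [0.079, 0.0645, -0.12], "delta_rot": [0, 0, 0]},
    {"gripper": 1, "linear": [0.079, 0.0645, -0.136], "delta_rot": [0, 0, 0]},
    {"gripper": 1, "linear": [0.079, 0.0645, -0.136], "delta_rot": [0, 0, 0]},
    {"gripper": 1, "linear": [0.079, 0.0645, -0.136], "delta_rot": [0, 0, 0]},
  ],
)

```text
clock: 2.65
position: [0.5243, 0.1369, 0.1206]
ee_rot: [0.0, 0.643, 0.766, 0.0]
contact_force: [0.6, -0.3, 0.6]
width: 0.0003
gripper_force: 0.0
```

Emit:
send_rows(
  increments=[
    {"gripper": 1, "linear": [0.001, 0.005, 0], "delta_rot": [0, 0, 0]},
    {"gripper": 1, "linear": [0.001, 0.005, -0.006], "delta_rot": [0, 0, 0]},
    {"gripper": 1, "linear": [0.001, 0.005, -0.01], "delta_rot": [0, 0, 0]},
    {"gripper": 1, "linear": [0.001, 0.005, -0.014], "delta_rot": [0, 0, 0]},
    {"gripper": 1, "linear": [0.001, 0.005, -0.016], "delta_rot": [0, 0, 0]},
    {"gripper": 1, "linear": [0.001, 0.005, -0.018], "delta_rot": [0, 0, 0]},
    {"gripper": 1, "linear": [0.001, 0.005, -0.018], "delta_rot": [0, 0, 0]},
  ],
)

```text
clock: 3.35
position: [0.5248, 0.1429, 0.1016]
ee_rot: [-0.0, 0.643, 0.766, -0.0]
contact_force: [-0.1, -0.4, 0.4]
width: -0.0001
gripper_force: 0.0
```

The force is lower than expected, so I'll check with the camera.

Run:
```python
from h import *
s=get_state(); d=optics.get_image("side"); print(np.round(s["position"],4),np.round(s["contact_force"],2))
for P in([.525,.1425,.108],s["position"]): print(proj(d,P))
cv2.imwrite("pics/s2.png",cv2.resize(d["pixels"][200:320,230:350],None,fx=5,fy=5,interpolation=cv2.INTER_CUBIC))
```

```text
[0.5248 0.1429 0.1016] [-0.14 -0.43  0.44]
[286.42691543 266.76621065]
[286.51987441 269.1559834 ]
```

View pics/s2.png

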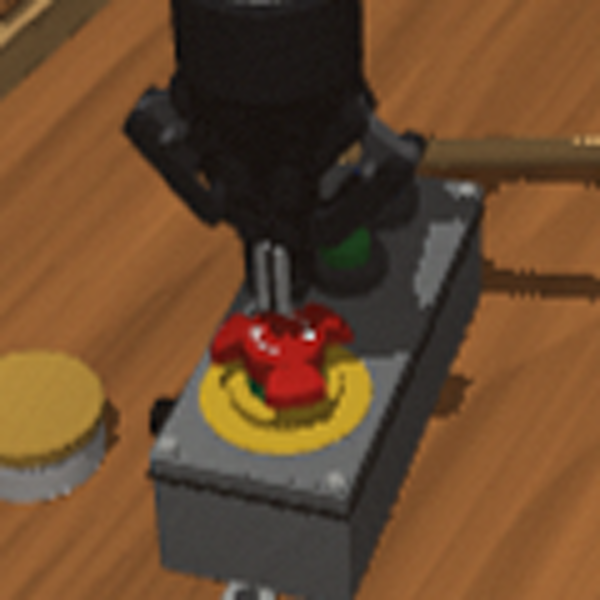

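The fingertips (crop (275,310), full frame (285,262)) seem to sit above or behind the hub. The TCP projects to (286.5,269), so I'll look from the wrist before going lower.

Run:
```python
from h import *
d=optics.get_image("wrist"); t=optics.get_image("top")
a=cv2.resize(d["pixels"][150:310,240:400],(480,480),interpolation=cv2.INTER_CUBIC)
b=cv2.resize(t["pixels"][190:270,190:270],(320,320),interpolation=cv2.INTER_CUBIC); b=cv2.copyMakeBorder(b,0,160,0,0,cv2.BORDER_CONSTANT)
print(proj(t,[.5248,.1429,.1016]))
cv2.imwrite("pics/w2.png",np.hstack([a,b]))
```

```text
[220.19123619 227.31025421]
```

View pics/w2.png

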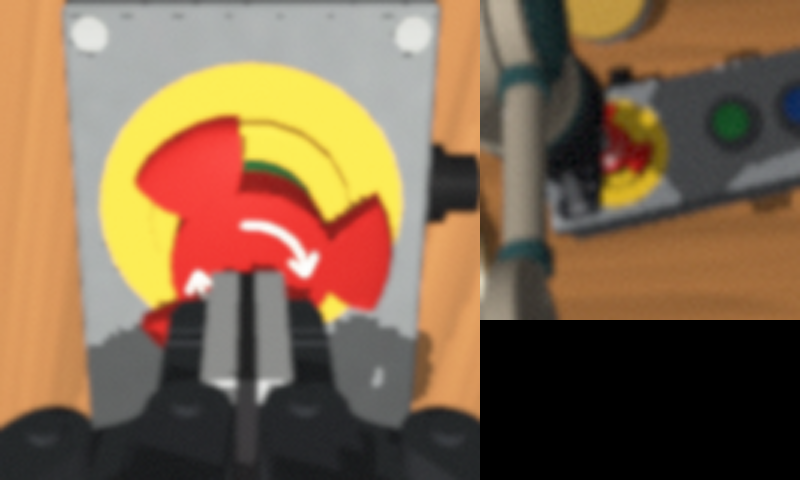

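The wrist view shows the tips over the hub, ending at crop y=270. They appear about 20 mm short of the nominal TCP, and with no force I take it there's no contact yet. The head still looks out. I'll go down in small steps and watch the force.

Emit:
send_rows(
  increments=[
    {"gripper": 1, "linear": [0, 0, -0.004], "delta_rot": [0, 0, 0]},
    {"gripper": 1, "linear": [0, 0, -0.008], "delta_rot": [0, 0, 0]},
    {"gripper": 1, "linear": [0, 0, -0.008], "delta_rot": [0, 0, 0]},
  ],
)

```text
clock: 3.8
position: [0.5244, 0.1429, 0.0931]
ee_rot: [-0.0, 0.643, 0.766, -0.001]
contact_force: [-1.0, 0.1, 0.7]
width: 0.0001
gripper_force: 0.0
```

Emit:
send_rows(
  increments=[
    {"gripper": 1, "linear": [0, 0, -0.003], "delta_rot": [0, 0, 0]},
    {"gripper": 1, "linear": [0, 0, -0.005], "delta_rot": [0, 0, 0]},
    {"gripper": 1, "linear": [0, 0, -0.005], "delta_rot": [0, 0, 0]},
  ],
)

```text
clock: 4.1
position: [0.5248, 0.1429, 0.0886]
ee_rot: [-0.0, 0.643, 0.766, -0.0]
contact_force: [0.8, -0.4, -0.2]
width: -0.0001
gripper_force: 0.0
```

Emit:
send_rows(
  increments=[
    {"gripper": 1, "linear": [0, 0, -0.002], "delta_rot": [0, 0, 0]},
    {"gripper": 1, "linear": [0, 0, -0.003], "delta_rot": [0, 0, 0]},
    {"gripper": 1, "linear": [0, 0, -0.003], "delta_rot": [0, 0, 0]},
  ],
)

```text
clock: 4.4
position: [0.5249, 0.1429, 0.0858]
ee_rot: [-0.0, 0.643, 0.766, -0.0]
contact_force: [-0.0, -0.5, 0.2]
width: 0.0003
gripper_force: 0.0
```

Run:
```python
from h import *
s=get_state(); d=optics.get_image("side"); print(np.round(s["position"],4),np.round(s["contact_force"],2))
print(proj(d,s["position"]), proj(d,np.array(s["position"])+[0,0,.02]))
cv2.imwrite("pics/s3.png",cv2.resize(d["pixels"][230:300,250:330],None,fx=7,fy=7,interpolation=cv2.INTER_CUBIC))
```

```text
[0.5249 0.1429 0.0858] [-0.01 -0.5   0.24]
[286.7484087  274.57998631] [286.40274643 267.6785879 ]
```

View pics/s3.png

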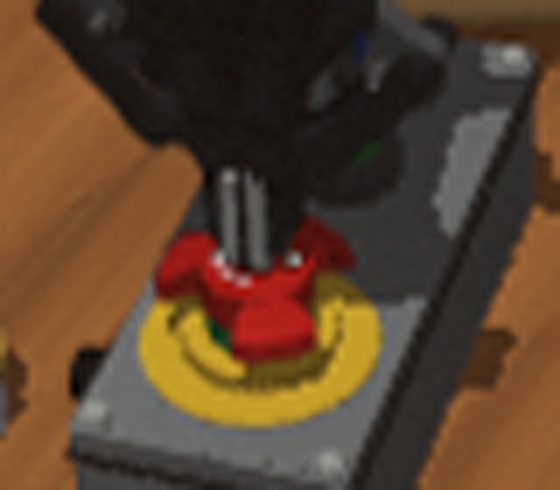

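The tip is at full frame (285,268), just above the hub, about 20 mm above the reported TCP. I'll keep going down in small steps.

Emit:
send_rows(
  increments=[
    {"gripper": 1, "linear": [0, 0, -0.002], "delta_rot": [0, 0, 0]},
    {"gripper": 1, "linear": [0, 0, -0.003], "delta_rot": [0, 0, 0]},
    {"gripper": 1, "linear": [0, 0, -0.003], "delta_rot": [0, 0, 0]},
  ],
)

```text
clock: 4.75
position: [0.5249, 0.143, 0.0827]
ee_rot: [-0.0, 0.643, 0.766, -0.0]
contact_force: [-0.1, -0.5, 0.3]
width: 0.0
gripper_force: 0.0
```

Emit:
send_rows(
  increments=[
    {"gripper": 1, "linear": [0, 0, -0.002], "delta_rot": [0, 0, 0]},
    {"gripper": 1, "linear": [0, 0, -0.003], "delta_rot": [0, 0, 0]},
    {"gripper": 1, "linear": [0, 0, -0.003], "delta_rot": [0, 0, 0]},
  ],
)

```text
clock: 5.05
position: [0.5251, 0.143, 0.0804]
ee_rot: [0.0, 0.643, 0.766, 0.0]
contact_force: [-1.6, 0.6, 5.0]
width: -0.0004
gripper_force: 2.4
```

Contact: 5 N, so the tips sit about 25 mm above the reported TCP. Now I'll push in.

Emit:
send_rows(
  increments=[
    {"gripper": 1, "linear": [0, 0, -0.002], "delta_rot": [0, 0, 0]},
    {"gripper": 1, "linear": [0, 0, -0.004], "delta_rot": [0, 0, 0]},
    {"gripper": 1, "linear": [0, 0, -0.005], "delta_rot": [0, 0, 0]},
    {"gripper": 1, "linear": [0, 0, -0.005], "delta_rot": [0, 0, 0]},
  ],
)

```text
clock: 5.45
position: [0.5251, 0.143, 0.0754]
ee_rot: [0.0, 0.643, 0.766, 0.0]
contact_force: [-1.2, -0.7, 4.9]
width: 0.0002
gripper_force: 2.3
```

Emit:
send_rows(
  increments=[
    {"gripper": 1, "linear": [0, 0, -0.001], "delta_rot": [0, 0, 0]},
    {"gripper": 1, "linear": [0, 0, -0.002], "delta_rot": [0, 0, 0]},
    {"gripper": 1, "linear": [0, 0, -0.002], "delta_rot": [0, 0, 0]},
  ],
)

```text
clock: 5.75
position: [0.5252, 0.143, 0.0734]
ee_rot: [0.0, 0.643, 0.766, 0.0]
contact_force: [-1.2, -1.1, 5.4]
width: -0.0001
gripper_force: 2.8
```

Emit:
send_rows(
  increments=[
    {"gripper": 1, "linear": [0, 0, -0.001], "delta_rot": [0, 0, 0]},
    {"gripper": 1, "linear": [0, 0, -0.0015], "delta_rot": [0, 0, 0]},
    {"gripper": 1, "linear": [0, 0, -0.0015], "delta_rot": [0, 0, 0]},
  ],
)

```text
clock: 6.05
position: [0.5252, 0.143, 0.0722]
ee_rot: [0.0, 0.643, 0.766, 0.0]
contact_force: [-2.7, -0.4, 7.8]
width: -0.0001
gripper_force: 3.8
```

Emit:
send_rows(
  increments=[
    {"gripper": 1, "linear": [0, 0, -0.001], "delta_rot": [0, 0, 0]},
    {"gripper": 1, "linear": [0, 0, -0.0015], "delta_rot": [0, 0, 0]},
    {"gripper": 1, "linear": [0, 0, -0.0015], "delta_rot": [0, 0, 0]},
  ],
)

```text
clock: 6.35
position: [0.5254, 0.1431, 0.0721]
ee_rot: [0.001, 0.643, 0.766, 0.001]
contact_force: [-3.2, -1.5, 16.3]
width: -0.0001
gripper_force: 7.7
```

The stop is reached at 16 N, so the head has travelled its full 10 mm. That puts contact at TCP 0.082 and the tip offset at 26 mm. I'll lift, hover over the scallop and check the latch.

Emit:
send_rows(
  increments=[
    {"gripper": 1, "linear": [0, 0, 0.015], "delta_rot": [0, 0, 0]},
    {"gripper": 1, "linear": [0, 0, 0.04], "delta_rot": [0, 0, 0]},
    {"gripper": 1, "linear": [-0.015, -0.003, 0.05], "delta_rot": [0, 0, 0]},
    {"gripper": 1, "linear": [-0.0345, -0.0065, 0.05], "delta_rot": [0, 0, 0]},
    {"gripper": 1, "linear": [-0.0345, -0.0065, 0.05], "delta_rot": [0, 0, 0]},
    {"gripper": 1, "linear": [-0.0345, -0.0065, 0.05], "delta_rot": [0, 0, 0]},
  ],
)

```text
clock: 6.95
position: [0.4908, 0.1365, 0.1197]
ee_rot: [0.0, 0.643, 0.766, 0.0]
contact_force: [0.2, -0.1, 0.5]
width: -0.0
gripper_force: 0.0
```

Run:
```python
from h import *
s=get_state(); d=optics.get_image("side"); w=optics.get_image("wrist"); print(np.round(s["position"],4),np.round(s["contact_force"],2))
print(blob(d["pixels"],'r',(255,220,340,325)))
a=cv2.resize(d["pixels"][230:300,250:330],(400,350),interpolation=cv2.INTER_CUBIC); a=cv2.copyMakeBorder(a,0,50,0,0,cv2.BORDER_CONSTANT)
b=cv2.resize(w["pixels"][130:330,220:420],(400,400),interpolation=cv2.INTER_CUBIC)
cv2.imwrite("pics/s4.png",np.hstack([a,b]))
```

```text
[0.4908 0.1365 0.1197] [ 0.23 -0.14  0.55]
(array([286.44272446, 272.26315789]), np.int32(323))
```

View pics/s4.png

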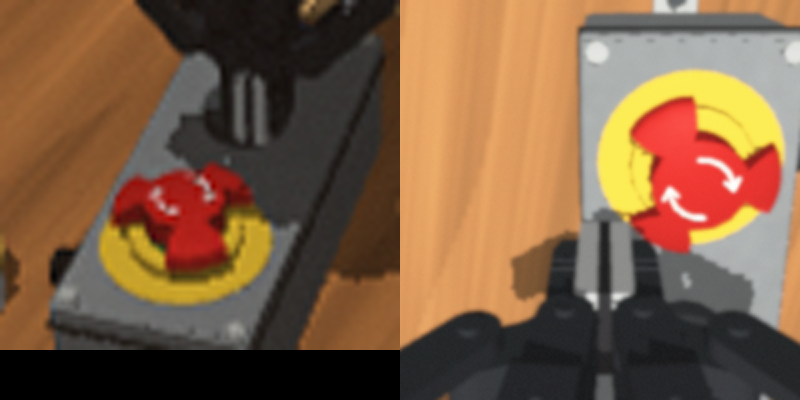

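The side view shows the red centroid has dropped 2.5 px (about 7 mm) with nothing touching it, so it's latched. The wrist view shows the finger by the open scallop on the robot's side. I'll lower the tip there to about z 0.084.

Emit:
send_rows(
  increments=[
    {"gripper": 1, "linear": [0, 0, -0.025], "delta_rot": [0, 0, 0]},
    {"gripper": 1, "linear": [0, 0, -0.04], "delta_rot": [0, 0, 0]},
    {"gripper": 1, "linear": [0, 0, -0.05], "delta_rot": [0, 0, 0]},
    {"gripper": 1, "linear": [0, 0, -0.058], "delta_rot": [0, 0, 0]},
    {"gripper": 1, "linear": [0, 0, -0.062], "delta_rot": [0, 0, 0]},
    {"gripper": 1, "linear": [0, 0, -0.062], "delta_rot": [0, 0, 0]},
  ],
)

```text
clock: 7.65
position: [0.4906, 0.1365, 0.0575]
ee_rot: [-0.0, 0.643, 0.766, -0.0]
contact_force: [-0.9, 0.0, -0.3]
width: 0.0001
gripper_force: 0.0
```

Emit:
send_rows(
  increments=[
    {"gripper": 1, "linear": [-0.0005, 0.0035, 0], "delta_rot": [0, 0, -0.1]},
    {"gripper": 1, "linear": [-0.0006, 0.007, 0], "delta_rot": [0, 0, -0.2]},
    {"gripper": 1, "linear": [-0.0003, 0.0105, 0], "delta_rot": [0, 0, -0.3]},
    {"gripper": 1, "linear": [0.0002, 0.0139, 0], "delta_rot": [0, 0, -0.4]},
    {"gripper": 1, "linear": [0.0002, 0.0139, 0], "delta_rot": [0, 0, -0.4]},
  ],
)

```text
clock: 8.15
position: [0.491, 0.1503, 0.0585]
ee_rot: [0.001, 0.782, 0.624, 0.0]
contact_force: [0.5, -1.8, 0.3]
width: -0.0001
gripper_force: 1.0
```

Emit:
send_rows(
  increments=[
    {"gripper": 1, "linear": [0.001, 0.0034, 0], "delta_rot": [0, 0, -0.1]},
    {"gripper": 1, "linear": [0.0022, 0.0067, 0], "delta_rot": [0, 0, -0.2]},
    {"gripper": 1, "linear": [0.0038, 0.0098, 0], "delta_rot": [0, 0, -0.3]},
    {"gripper": 1, "linear": [0.0057, 0.0127, 0], "delta_rot": [0, 0, -0.4]},
    {"gripper": 1, "linear": [0.0057, 0.0127, 0], "delta_rot": [0, 0, -0.4]},
  ],
)

```text
clock: 8.65
position: [0.4965, 0.1629, 0.0584]
ee_rot: [0.0, 0.89, 0.457, 0.0]
contact_force: [-0.6, -1.5, 0.6]
width: -0.0002
gripper_force: 1.3
```

Run:
```python
from h import *
s=get_state(); d=optics.get_image("side"); w=optics.get_image("wrist"); print(np.round(s["position"],4),np.round(s["contact_force"],2))
print(blob(d["pixels"],'r',(255,220,340,325)))
a=cv2.resize(d["pixels"][230:300,250:330],(400,350),interpolation=cv2.INTER_CUBIC); a=cv2.copyMakeBorder(a,0,50,0,0,cv2.BORDER_CONSTANT)
b=cv2.resize(w["pixels"][130:330,220:420],(400,400),interpolation=cv2.INTER_CUBIC)
cv2.imwrite("pics/s5.png",np.hstack([a,b]))
```

```text
[0.4965 0.1629 0.0584] [-0.62 -1.49  0.64]
(array([281.6416185 , 273.61271676]), np.int32(173))
```

View pics/s5.png

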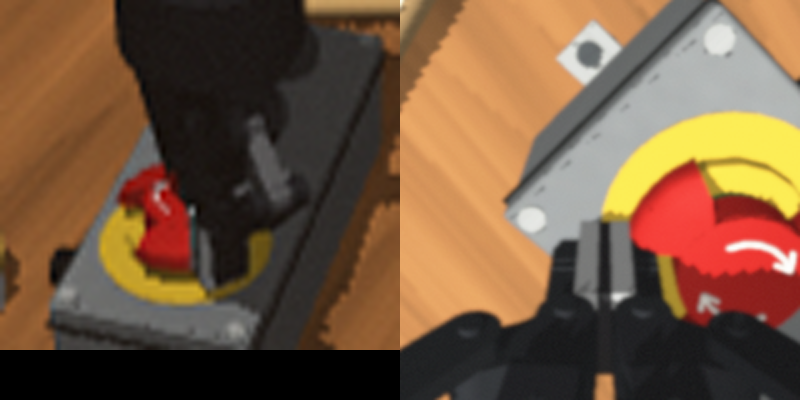

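The finger is bearing on the lobe's flank and the head has turned part of the way. I'll continue the arc.

Emit:
send_rows(
  increments=[
    {"gripper": 1, "linear": [0.0022, 0.0028, 0], "delta_rot": [0, 0, -0.1]},
    {"gripper": 1, "linear": [0.0046, 0.0053, 0], "delta_rot": [0, 0, -0.2]},
    {"gripper": 1, "linear": [0.0046, 0.0053, 0], "delta_rot": [0, 0, -0.2]},
  ],
)

```text
clock: 9.05
position: [0.501, 0.1685, 0.0581]
ee_rot: [-0.0, 0.931, 0.365, 0.0]
contact_force: [-1.3, -0.5, -1.4]
width: -0.0
gripper_force: 0.7
```

Emit:
send_rows(
  increments=[
    {"gripper": 1, "linear": [0.0027, 0.0022, 0], "delta_rot": [0, 0, -0.1]},
    {"gripper": 1, "linear": [0.0027, 0.0022, 0], "delta_rot": [0, 0, -0.1]},
  ],
)

```text
clock: 9.25
position: [0.5036, 0.1707, 0.0579]
ee_rot: [-0.0, 0.948, 0.319, 0.0]
contact_force: [-1.8, 0.2, 0.1]
width: -0.0001
gripper_force: 0.8
```

Run:
```python
from h import *
s=get_state(); d=optics.get_image("side"); print(np.round(s["position"],4),np.round(s["contact_force"],2),s["moment"])
print(blob(d["pixels"],'r',(255,220,340,325)))
```

```text
[0.5036 0.1707 0.0579] [-1.75  0.18  0.07] [-0.05090643  0.23414748 -0.00895659]
(array([279.15625   , 272.77083333]), np.int32(96))
```

Emit:
send_rows(
  increments=[
    {"gripper": 1, "linear": [0.0029, 0.002, 0], "delta_rot": [0, 0, -0.1]},
    {"gripper": 1, "linear": [0.0029, 0.002, 0], "delta_rot": [0, 0, -0.1]},
  ],
)

```text
clock: 9.5
position: [0.5065, 0.1727, 0.0579]
ee_rot: [-0.0, 0.963, 0.271, -0.0]
contact_force: [-2.5, -1.2, 0.1]
width: 0.0001
gripper_force: 0.8
```

Run:
```python
from h import *
s=get_state(); w=optics.get_image("wrist"); t=optics.get_image("side"); print(np.round(s["position"],4),np.round(s["contact_force"],2))
b=cv2.resize(w["pixels"][130:330,270:470],(400,400),interpolation=cv2.INTER_CUBIC)
a=cv2.resize(t["pixels"][230:310,250:330],(400,400),interpolation=cv2.INTER_CUBIC)
cv2.imwrite("pics/s6.png",np.hstack([a,b]))
```

```text
[0.5065 0.1727 0.0579] [-2.48 -1.24  0.07]
```

View pics/s6.png

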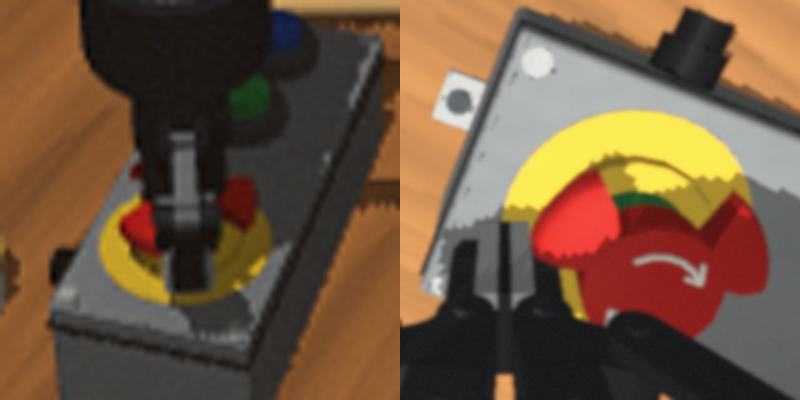

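The wrist view puts the lobes at about 0.8 rad of turn, with green stem showing. I'll go slightly further for margin, then back off along the arc and lift.

Emit:
send_rows(
  increments=[
    {"gripper": 1, "linear": [0.0031, 0.0017, 0], "delta_rot": [0, 0, -0.1]},
    {"gripper": 1, "linear": [0.0031, 0.0017, 0], "delta_rot": [0, 0, -0.1]},
  ],
)

```text
clock: 9.8
position: [0.5096, 0.1744, 0.0578]
ee_rot: [-0.0, 0.975, 0.222, -0.0]
contact_force: [-2.2, -0.1, 0.5]
width: -0.0003
gripper_force: 1.1
```

Emit:
send_rows(
  increments=[
    {"gripper": 1, "linear": [-0.006, -0.0037, 0], "delta_rot": [0, 0, 0.2]},
    {"gripper": 1, "linear": [-0.0087, -0.0059, 0], "delta_rot": [0, 0, 0.3]},
    {"gripper": 1, "linear": [-0.0133, -0.0112, 0], "delta_rot": [0, 0, 0.5]},
    {"gripper": 1, "linear": [-0.0171, -0.0169, 0], "delta_rot": [0, 0, 0.7]},
    {"gripper": 1, "linear": [-0.019, -0.0239, 0], "delta_rot": [0, 0, 0.9]},
    {"gripper": 1, "linear": [-0.0195, -0.0308, 0], "delta_rot": [0, 0, 1.1]},
    {"gripper": 1, "linear": [-0.0192, -0.0378, 0], "delta_rot": [0, 0, 1.3]},
    {"gripper": 1, "linear": [-0.0192, -0.0378, 0], "delta_rot": [0, 0, 1.3]},
  ],
)

```text
clock: 10.6
position: [0.4915, 0.1357, 0.0581]
ee_rot: [0.001, 0.676, 0.737, 0.001]
contact_force: [-0.9, 0.7, -1.1]
width: -0.0003
gripper_force: 0.0
```

Emit:
send_rows(
  increments=[
    {"gripper": 1, "linear": [-0.005, -0.001, 0.015], "delta_rot": [0, 0, 0]},
    {"gripper": 1, "linear": [-0.01, -0.002, 0.05], "delta_rot": [0, 0, 0]},
    {"gripper": 1, "linear": [-0.01, -0.002, 0.085], "delta_rot": [0, 0, 0]},
    {"gripper": 1, "linear": [-0.01, -0.002, 0.085], "delta_rot": [0, 0, 0]},
  ],
)

```text
clock: 11.0
position: [0.485, 0.1349, 0.1478]
ee_rot: [0.004, 0.679, 0.734, 0.005]
contact_force: [0.3, -0.3, -0.1]
width: 0.0001
gripper_force: 0.0
```

Run:
```python
from h import *
s=get_state(); d=optics.get_image("side"); print(np.round(s["position"],4),s["ee_rot"],np.round(s["contact_force"],2),s["clock"])
print(blob(d["pixels"],'r',(255,220,340,325)),blob(d["pixels"],'b',(255,220,340,325)))
```

```text
[0.485  0.1349 0.1478] [0.00401279 0.6786199  0.73446372 0.00468871] [ 0.3  -0.34 -0.12] 11.0Traceback (most recent call last):
  File "<stdin>", line 3, in <module>
  File "h.py", line 6, in blob
    n,l,st,ce=cv2.connectedComponentsWithStats(m.astype(np.uint8)); i=1+np.argmax(st[1:,4]); return ce[i]+[x0,y0],st[i,4]
                                                                        ~~~~~~~~~^^^^^^^^^^
    return _wrapfunc(a, 'argmax', axis=axis, out=out, **kwds)
    return bound(*args, **kwds)
ValueError: attempt to get argmax of an empty sequence
```

Run:
```python
from h import *
d=optics.get_image("side"); print(blob(d["pixels"],'r',(255,220,340,325)))
```

```text
(array([286.08722741, 269.75389408]), np.int32(321))
```

The red centroid is back at (286.1,269.8), the same as at the start, so the head is out and turned back. Next is the blue button.

Emit:
send_rows(
  increments=[
    {"gripper": 1, "linear": [0.02, -0.035, 0], "delta_rot": [0, 0, 0]},
    {"gripper": 1, "linear": [0.04, -0.08, 0], "delta_rot": [0, 0, 0]},
    {"gripper": 1, "linear": [0.068, -0.126, 0], "delta_rot": [0, 0, 0]},
    {"gripper": 1, "linear": [0.068, -0.126, -0.03], "delta_rot": [0, 0, 0]},
    {"gripper": 1, "linear": [0.068, -0.126, -0.06], "delta_rot": [0, 0, 0]},
    {"gripper": 1, "linear": [0.068, -0.126, -0.06], "delta_rot": [0, 0, 0]},
    {"gripper": 1, "linear": [0.068, -0.126, -0.06], "delta_rot": [0, 0, 0]},
  ],
)

```text
clock: 11.8
position: [0.5476, 0.0086, 0.0817]
ee_rot: [-0.001, 0.68, 0.733, -0.001]
contact_force: [-0.1, -0.2, -0.2]
width: -0.0002
gripper_force: 0.0
```

Emit:
send_rows(
  increments=[
    {"gripper": 1, "linear": [0.002, 0, -0.005], "delta_rot": [0, 0, 0]},
    {"gripper": 1, "linear": [0.002, 0, -0.01], "delta_rot": [0, 0, 0]},
    {"gripper": 1, "linear": [0.002, 0, -0.015], "delta_rot": [0, 0, 0]},
    {"gripper": 1, "linear": [0.002, 0, -0.0165], "delta_rot": [0, 0, 0]},
    {"gripper": 1, "linear": [0.002, 0, -0.0165], "delta_rot": [0, 0, 0]},
  ],
)

```text
clock: 12.3
position: [0.551, 0.0087, 0.0668]
ee_rot: [0.0, 0.68, 0.733, 0.001]
contact_force: [1.1, 0.9, 3.0]
width: -0.0004
gripper_force: 1.2
```

Emit:
send_rows(
  increments=[
    {"gripper": 1, "linear": [0, 0, -0.002], "delta_rot": [0, 0, 0]},
    {"gripper": 1, "linear": [0, 0, -0.003], "delta_rot": [0, 0, 0]},
    {"gripper": 1, "linear": [0, 0, -0.003], "delta_rot": [0, 0, 0]},
  ],
)

```text
clock: 12.6
position: [0.551, 0.0087, 0.0638]
ee_rot: [0.0, 0.68, 0.733, 0.001]
contact_force: [0.7, 1.6, 3.8]
width: 0.0
gripper_force: 2.1
```

Emit:
send_rows(
  increments=[
    {"gripper": 1, "linear": [0, 0, -0.001], "delta_rot": [0, 0, 0]},
    {"gripper": 1, "linear": [0, 0, -0.002], "delta_rot": [0, 0, 0]},
    {"gripper": 1, "linear": [0, 0, -0.002], "delta_rot": [0, 0, 0]},
  ],
)

```text
clock: 12.9
position: [0.551, 0.0087, 0.0626]
ee_rot: [0.0, 0.68, 0.733, 0.001]
contact_force: [-0.5, 2.1, 10.2]
width: -0.0001
gripper_force: 5.1
```

Emit:
send_rows(
  increments=[
    {"gripper": 1, "linear": [0, 0, -0.001], "delta_rot": [0, 0, 0]},
    {"gripper": 1, "linear": [0, 0, -0.0015], "delta_rot": [0, 0, 0]},
    {"gripper": 1, "linear": [0, 0, -0.0015], "delta_rot": [0, 0, 0]},
  ],
)

```text
clock: 13.2
position: [0.5511, 0.0087, 0.0624]
ee_rot: [0.001, 0.68, 0.733, 0.001]
contact_force: [-3.0, 2.6, 16.9]
width: -0.0001
gripper_force: 9.1
```

It's on the end stop: z isn't moving and the force is 17 N. I'll release and retreat clear.

Emit:
send_rows(
  increments=[
    {"gripper": 1, "linear": [0, 0, 0.015], "delta_rot": [0, 0, 0]},
    {"gripper": 1, "linear": [0, 0, 0.05], "delta_rot": [0, 0, 0]},
    {"gripper": 1, "linear": [-0.03, -0.03, 0.09], "delta_rot": [0, 0, 0]},
    {"gripper": 1, "linear": [-0.07, -0.07, 0.13], "delta_rot": [0, 0, 0]},
    {"gripper": 1, "linear": [-0.1, -0.1, 0.15], "delta_rot": [0, 0, 0]},
    {"gripper": 1, "linear": [-0.12, -0.14, 0.15], "delta_rot": [0, 0, 0]},
    {"gripper": 1, "linear": [-0.12, -0.14, 0.15], "delta_rot": [0, 0, 0]},
    {"gripper": 1, "linear": [-0.12, -0.14, 0.15], "delta_rot": [0, 0, 0]},
  ],
)

```text
clock: 14.0
position: [0.4288, -0.1335, 0.21]
ee_rot: [0.0, 0.682, 0.732, -0.001]
contact_force: [-0.2, 0.0, -1.2]
width: 0.0002
gripper_force: 0.0
```

Run:
```python
from h import *
s=get_state(); print(np.round(s["position"],4),np.round(s["contact_force"],2),s["clock"])
d=optics.get_image("side"); old=cv2.imread("pics/side1.png")
for c in "rgb":
    for im in(old,d["pixels"]): print(c,*blob(im,c,(255,220,340,325)))
# hilt, tin, mallet regions vs start
for n,(x0,y0,x1,y1) in dict(hilt=(200,325,335,362),tin=(215,268,255,300),mallet=(285,217,370,242)).items():
    print(n,np.abs(old[y0:y1,x0:x1].astype(int)-d["pixels"][y0:y1,x0:x1]).mean())
```

```text
[ 0.4288 -0.1335  0.21  ] [-0.15  0.04 -1.19] 14.0
r [286.04402516 269.79245283] 318
r [285.996875 269.80625 ] 320
g [298.60240964 248.46987952] 83
g [298.60240964 248.46987952] 83
b [305.      235.71875] 64
b [304.95454545 235.72727273] 66
hilt 6.765699032365699
tin 6.326822916666667
mallet 5.9670588235294115
```

The red, green and blue blobs are all back at their starting pixels, and the arm never went near the loose things. Handing in.

```bash
python3 -c "from rig import sign_off; print(sign_off())"
```

```text
the job is handed in; nothing more can be done
None
```

The check is done and handed in: the red head was pushed in until it latched, then twisted clockwise until it sprang back out. The blue reset button was pressed to its stop and let go, green was left alone, and the arm is clear after about 14 s.

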